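# Pack out the short stop and hold the bearing cover home

## Task

Set the bearing cover up for its scan. The fixture's two back stops are not equally deep, so stand the tall packing block on the fixture in the wide gap between the cover and the short stop, square to it and in line with it, its 30 mm thickness across the gap; then push the cover back until it sits square and flush, directly against the deep stop at one end and against the block, itself flush on the short stop, at the other. Finish while still pressing the cover firmly home; do not let go, and leave the flat packing block and the V block where they are.

Things in the scene. Friction and masses are not known exactly. Their poses are not given: they have to be found in the camera images.
- fixture: black steel sub-plate fixed to the table, 230 (x) x 250 (y) x 12 mm; origin at the centre of its underside, so its top is at z = +12 mm. Its +x axis points to the back, away from the robot, towards the stops; a slight yaw either way. The two stops stand on it at y = +65 and y = -65 mm, their common rear line at x = +105 mm; which is left and which right varies.
- deep_stop_face (a point): foot of the front face (centre of its width, on the sub-plate's top) of the deep stop: a steel block fixed on the sub-plate, 55 (x) x 50 (y) x 18 mm high; its axes are parallel to the fixture's, +x into the block. The cover lies 9 to 15 mm in front of it at the start, too narrow for any packing block.
- short_stop_face (a point): the same point on the short stop, 25 (x) x 50 (y) x 18 mm high: its face is set back 30 mm behind that of the deep stop, so that the gap between it and the cover is about 36 to 45 mm at the start; +x into the block.
- deep_stop: the deep stop itself; origin at the foot of its rear face, its front face at x = -55 mm.
- short_stop: the short stop itself; origin at the foot of its rear face, its front face at x = -25 mm.
- cover: loose machined aluminium bearing cover lying on the sub-plate in front of the stops: a plate 110 (x) x 190 (y) x 16 mm high with a round boss 58 mm across and 14 mm higher in its middle, about 0.6 kg. Origin at the centre of its underside; +x towards the stops; its back edge at x = +55 mm. It slides under a push of about 3 to 8 N.
- cover_front (a point): middle of the cover's front edge (the side towards the robot), at half its 16 mm thickness, 20 mm above the table; push here towards the stops; a push spread to both sides of it keeps the cover squarest. The sub-plate reaches about 50 mm further to the front.
- tall_packer: loose ground steel packing block, the tall one: 30 (x) x 45 (y) x 45 mm high, 0.16 kg. Origin at the centre of its underside; it stands on the table to the left of the fixture, within 0.3 m of it (not one of the blocks at the far back). It can be gripped across its 45 mm or its 30 mm. In the gap its x axis must lie along the fixture's (either way round).
- flat_packer: another ground packing block, 35 x 60 x 20 mm high, lying flat on the table; the wrong size, leave it alone. Origin at the centre of its underside.
- v_block: ground steel V block 45 x 50 x 35 mm on the table; leave it alone. Origin at the centre of its underside.
Not all that is in view belongs to the job. Leave any red look-alike of the tall_packer alone.

How it is judged:
By the outcome, as a careful person would: the job done as asked, in the order asked, and still so for the second after the job is handed in, while the arm keeps its last pose, push and grip.
It also fails if it takes over 54 s, if anything falls off the work surface, if the arm or the gripper's body presses on something with over 40 N, if the wrist force passes 120 N, or if a joint passes its speed limit or range.

## Robot

A 6-joint arm with a two-finger parallel gripper is mounted at the origin on a cart in front of the work surface, level with it; the furniture and walls round the work are solid. World frame = base frame: x ahead of the robot, y to its left, z up, the work surface at z = 0. Lengths are in m, angles in rad, forces in N, time in s.
With the tool pointing down it reaches from about 0.35 to 0.85 m from the base axis. Payload 8.1 kg.
Tool frame: the origin (TCP) lies where the fingers leave the gripper's body, on its centre line; the fingertips stand 84 mm ahead of it and the grasp point (between the pads) lies 65 mm ahead of it; z points along the fingers, y is the line along which they close (so a half turn about z gives the same grasp; the last joint's range is limited). The gripper opens to 93 mm and grips with 3 to 60 N. Pads are 15 mm wide; open, the fingers measure 128 mm over their backs; the gripper's body (75 mm by 188 mm) begins 65 mm behind the grasp point.
Start: joints at [-1.376, 0.13, 1.488, -0, 1.523, -0.085], TCP at [0.166, -0.577, 0.303] pointing down, gripper open.
Joint ranges: [-2.96, 2.96], [-0.89, 2.26], [0.02, 2.5], [-1.34, 4.48], [0, 2.73], [-2.66, 2.66]. Speed limits (rad/s): [2.39, 2.39, 2.79, 3.14, 3.14, 3.14].

## Interface

Orientations are given as a rotation vector (axis times angle).
In Python, from plant import robot gives the robot as it stands.
- The arm moves only by the shell command python3 -m jog 'ROWS' [FORCE]. ROWS is text: rows parted by semicolons, each of 5 numbers parted by spaces: the opening, from 0 (shut) to 1 (fully open), then the shift along the tool's x, y, z in m, then the turn about the tool's z in degrees. A call has 1 to 10 rows; each row shifts and turns the commanded pose from where the row before left it, along the tool's axes as they then stand; what a row does not reach is not made up. A row lasts 1/12 s, in which the tool goes at most 41.7 mm and 7.16 degrees, less where a joint would pass 70% of its speed; a pose out of reach is approached as far as the arm can. A call with a gripper value outside its range is refused whole. The fingers move at their own pace and stop on an object; FORCE is the grip in N (left out, the last holds). Time passes only in rows, so rows that do not move let the fingers close. It gives the time, the measured TCP pose, the force, the opening and the grip force at its end, in the units of the state.
- robot.read_state(): the state, without advancing time (a new reading comes with each control period).
- robot.read_camera(name): name is "scene" or "side" or "wrist"; returns a dict with "color" (400x640x3 uint8, red, green, blue), "intrinsics" (3x3 intrinsics, pixels), "pose" (4x4, takes a point from camera to world coordinates); the wrist camera has in their place "tool_from_camera" (4x4, takes a point from camera to tool coordinates, whose origin is the TCP and whose axes are the flange's). Camera axes: x right, y down, z forward; pixel columns grow to the right and rows downward; lengths in m; the calibration is good to about 2 mm. A picture is of the moment at which its call begins: read the wrist's pose just before it. There is no depth.
- robot.close_job(): hands the job in; it is judged then, once.
The state is a dict: "t": time; "q": joint angles; "dq": joint speeds; "joint_torque": joint torques, N m; "tool_pos": TCP position; "orientation": TCP orientation; "force": force on the tool from outside, world axes, zero at the start; "wrist_torque": the same for the moment, N m; "opening": finger opening in m; "gripper_force": force on a finger pad.
Only numpy, scipy, OpenCV 4.12 (cv2) and the standard library are available. Lean on these libraries where they do the work, as an engineer would, in place of code of your own. Each camera call takes 0.05 s, during which the arm holds its last target. There are 200 camera calls.

## Working session

There is one attempt and no reset: what is moved stays moved. The work goes in short steps, Python scripts to look and compute and a shell command to move; the robot and the scene stay as the last step left them, time stands still between calls to the robot, and variables do not carry over. Pictures are saved under pics/ and viewed, at most 10 in all, crops included, and the job is handed in when it is done.

```bash
mkdir -p pics; ls
cat > h.py <<'E'
import numpy as np, cv2
from scipy.spatial.transform import Rotation as R
from plant import robot
def snap(n,f=None):
    s=robot.read_state(); c=robot.read_camera(n)
    T=np.array(c["pose"]) if "pose" in c else None
    if T is None:
        W=np.eye(4);W[:3,:3]=R.from_rotvec(s["orientation"]).as_matrix();W[:3,3]=s["tool_pos"]
        T=W@np.array(c["tool_from_camera"])
    if f: cv2.imwrite(f"pics/{f}.png",c["color"][:,:,::-1]); np.savez(f"pics/{f}.npz",K=c["intrinsics"],T=T)
    return c["color"],np.array(c["intrinsics"]),T
def load(f):
    d=np.load(f"pics/{f}.npz"); return cv2.imread(f"pics/{f}.png")[:,:,::-1],d["K"],d["T"]
def ray(K,T,p,z):
    p=np.atleast_2d(p).astype(float); d=np.c_[p,np.ones(len(p))]@np.linalg.inv(K).T@T[:3,:3].T
    return T[:3,3]+d*((z-T[2,3])/d[:,2])[:,None]
def proj(K,T,P):
    P=np.atleast_2d(P); c=(P-T[:3,3])@T[:3,:3]; u=c@K.T; return u[:,:2]/u[:,2:]
E
python3 - <<'E'
from h import *
a=snap("scene","scene0");b=snap("side","side0")
print(a[2].round(3),b[2].round(3),a[1]);s=robot.read_state();print(s)
E
```

```text
pics
[[-0.677 -0.484  0.554 -0.022]
 [-0.736  0.464 -0.494  0.671]
 [-0.018 -0.742 -0.67   0.767]
 [ 0.     0.     0.     1.   ]] [[ 0.982 -0.134  0.136  0.426]
 [-0.19  -0.607  0.772 -0.585]
 [-0.022 -0.784 -0.621  0.607]
 [ 0.     0.     0.     1.   ]] [[395.05125782   0.         317.98062679]
 [  0.         395.05125782 198.66610801]
 [  0.           0.           1.        ]]
{'t': 0.1, 'q': array([-1.37640756e+00,  1.31090460e-01,  1.48915841e+00,  3.29701466e-07,
        1.52298640e+00, -8.54087813e-02]), 'dq': array([-0.00108738, -0.00191315, -0.00273645,  0.00017583, -0.00129707,
       -0.00076179]), 'joint_torque': array([ 7.47580634e-04, -5.61341643e+01, -4.93093443e+01,  7.69129512e-02,
        2.91498739e-02, -5.47702189e-05]), 'tool_pos': array([ 0.16564208, -0.57630111,  0.30179592]), 'orientation': array([-3.10927549e+00, -4.37843982e-01,  1.39936683e-04]), 'force': array([0.32622834, 0.88750895, 0.24318983]), 'wrist_torque': array([-0.02232654,  0.03825884,  0.07720578]), 'gripper_force': 0.0, 'opening': 0.09314496453095736}
```

View pics/scene0.png

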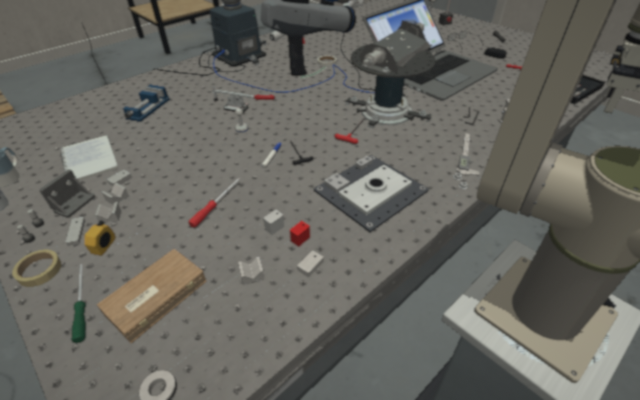

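View pics/side0.png

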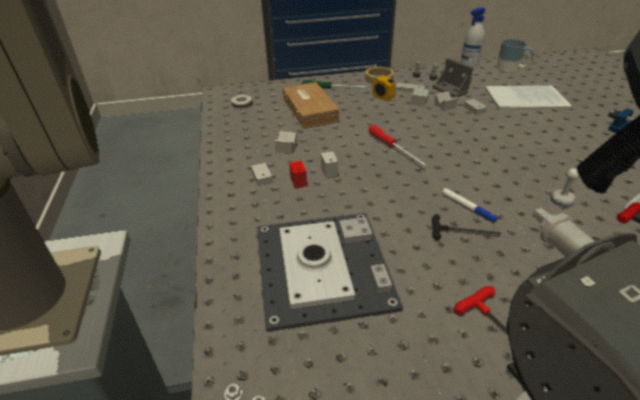

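Candidates for the tall packer are:
- Grey upright block: scene (274,220), side (330,163). This is my choice.
- Red look-alike: scene (300,233), side (298,174).
- Flat packer: scene (311,262), side (262,173).
- V block: scene (251,268), side (285,142).
- Far-back grey blocks: scene (115,190).

The fixture is at side (330,270). Its deep stop is on the left at side (355,228), and its short stop is on the right at side (380,275).

Run:
```python
from h import *
s,Ks,Ts=load("scene0"); d,Kd,Td=load("side0")
A=cv2.resize(s[190:290,225:345],(480,400),interpolation=cv2.INTER_CUBIC)
B=cv2.resize(d[205:335,250:410],(320*3//2-160,260),interpolation=cv2.INTER_CUBIC)
B=cv2.resize(d[120:200,240:350],(300,400)[::1],interpolation=cv2.INTER_CUBIC)
cv2.imwrite("pics/crop0.png",np.hstack([A,B])[:,:,::-1])
for n,ps,pd,z in [("tall",(274,214),(329,156),.045),("red",(300,228),(297,167),.045),("flat",(311,261),(261,172),.02),("v",(251,265),(286,138),.03),("cover",(376,183),(314,253),.042),
  ("dstop",(364,162),(356,226),.03),("sstop",(404,175),(380,272),.03),("scanner",(390,60),(580,300),.3)]:
    print(n,ray(Ks,Ts,ps,z)[0].round(3),ray(Kd,Td,pd,z)[0].round(3))
print("fixcorners",ray(Kd,Td,[(259,222),(367,213),(400,308),(265,327)],.012).round(3))
```

```text
tall [0.609 0.263 0.045] [0.607 0.267 0.045]
red [0.524 0.247 0.045] [0.526 0.238 0.045]
flat [0.442 0.284 0.02 ] [0.445 0.273 0.02 ]
v [0.524 0.4   0.03 ] [0.522 0.398 0.03 ]
cover [ 0.511 -0.027  0.042] [ 0.515 -0.036  0.042]
dstop [ 0.612 -0.089  0.03 ] [0.611 0.031 0.03 ]
sstop [ 0.487 -0.126  0.03 ] [ 0.621 -0.094  0.03 ]
scanner [ 0.655 -0.222  0.3  ] [ 0.688 -0.39   0.3  ]
fixcorners [[ 0.425  0.104  0.012]
 [ 0.65   0.084  0.012]
 [ 0.635 -0.162  0.012]
 [ 0.412 -0.153  0.012]]
```

View pics/crop0.png

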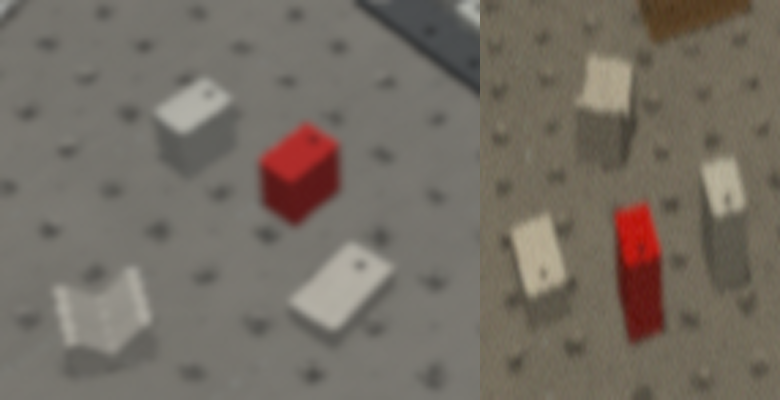

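The crop confirms the grey upright block at about (0.608, 0.264). It stands apart from the red block (0.525,0.243), the flat packer and the V block. I'll work out the approach to a point above it.

```bash
cat >> h.py <<'E'
def plan(xyz,yaw=None):
    """TCP target -> total shift in current tool axes; yaw = world angle (deg) of tool y axis (mod 180)"""
    s=robot.read_state(); M=R.from_rotvec(s["orientation"]).as_matrix()
    print("t %.2f tcp"%s["t"],s["tool_pos"].round(4),"yang %.2f"%np.degrees(np.arctan2(M[1,1],M[0,1])),"tilt",M[:2,2].round(4),"q6 %.2f"%s["q"][5],"F",s["force"].round(1),"op %.4f"%s["opening"])
    print("shift",(M.T@(np.array(xyz)-s["tool_pos"])).round(4))
    if yaw is not None:
        y=np.degrees(np.arctan2(M[1,1],M[0,1])); print("turn about tool z",round(-((yaw-y+90)%180-90),2))
E
python3 - <<'E'
from h import *
s,Ks,Ts=load("scene0"); d,Kd,Td=load("side0")
print("base",ray(Ks,Ts,[(388,108),(355,100),(412,110)],.02).round(3))
plan((.6,.25,.26),90)
c=robot.read_camera("wrist");print(np.array(c["tool_from_camera"]).round(3),c["intrinsics"][0][0])
E
```

```text
base [[ 0.786 -0.413  0.02 ]
 [ 0.915 -0.37   0.02 ]
 [ 0.714 -0.465  0.02 ]]
t 0.10 tcp [ 0.1656 -0.5763  0.3018] yang -73.97 tilt [-0.0003  0.0016] q6 -0.09 F [0.3 0.9 0.2] op 0.0931
shift [ 0.6457 -0.6741  0.043 ]
turn about tool z 16.03
[[ 0.001 -0.96  -0.279  0.077]
 [ 1.     0.001  0.    -0.001]
 [-0.    -0.279  0.96  -0.081]
 [ 0.     0.     0.     1.   ]] 314.58432904710776
```

```bash
r="x"; python3 -m jog '1 .02 -.021 0 0;1 .027 -.028 .0015 0;1 .027 -.028 .0015 0;1 .027 -.028 .0015 0;1 .027 -.028 .0015 0;1 .027 -.028 .0015 0;1 .027 -.028 .0015 0;1 .027 -.028 .0015 0;1 .027 -.028 .0015 0;1 .027 -.028 .0015 0' && python3 -m jog '1 .027 -.028 .0015 0;1 .027 -.028 .0015 0;1 .027 -.028 .0015 0;1 .027 -.028 .0015 0;1 .027 -.028 .0015 0;1 .027 -.028 .0015 0;1 .027 -.028 .0015 0;1 .027 -.028 .0015 0;1 .027 -.028 .0015 0;1 .027 -.028 .0015 0' && python3 -m jog '1 .027 -.028 0 0;1 .027 -.028 0 0;1 .027 -.028 0 0;1 .02 -.02 0 0;1 0 0 0 5;1 0 0 0 5;1 0 0 0 6;1 0 0 0 0'
python3 - <<'E'
from h import *
plan((.6,.25,.26),90); snap("wrist","w1")
snap("side","side1")
E
```

```text
t: 0.98
tool_pos: [0.3434, -0.2398, 0.289]
orientation: [3.111, 0.437, 0.0]
force: [1.0, 0.4, -0.4]
opening: 0.093
gripper_force: 0.0
t: 1.82
tool_pos: [0.5257, 0.1041, 0.2739]
orientation: [3.111, 0.439, -0.0]
force: [0.3, -0.6, 0.3]
opening: 0.0927
gripper_force: 0.0
t: 2.48
tool_pos: [0.5934, 0.2301, 0.2735]
orientation: [3.141, -0.006, -0.002]
force: [0.0, 0.3, -0.3]
opening: 0.0931
gripper_force: 0.0
t 2.48 tcp [0.5934 0.2301 0.2735] yang -90.22 tilt [-0.0011 -0.0004] q6 1.86 F [ 0.   0.3 -0.3] op 0.0931
shift [ 0.0065 -0.0199  0.0135]
turn about tool z -0.22
```

View pics/w1.png

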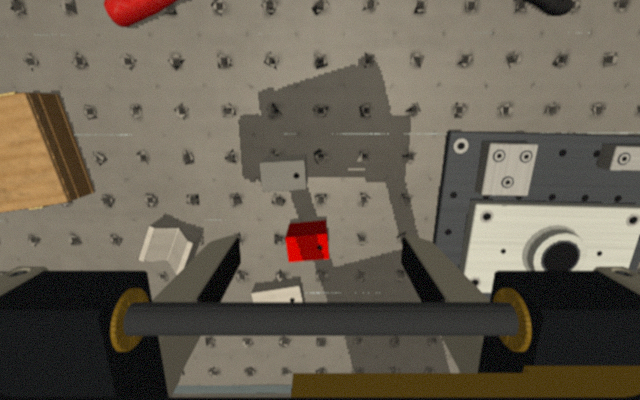

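The wrist view shows the tall packer's top at about (284,175), standing in shadow, with the red block at (307,241), the flat packer at (277,295) and the V block at (167,245). The cover and stops are on the right, with the deep stop at (509,168) and the short stop at (622,157).

Run:
```python
from h import *
im,K,T=load("w1")
g=cv2.cvtColor(np.ascontiguousarray(im),cv2.COLOR_RGB2GRAY)
x0,y0=240,140; w=g[y0:210,x0:325]
print(w[35,10:80:4],w[10:60:4,30])
for th in (105,115,125,135):
    m=((w>th)).astype(np.uint8)
    n,l,st,c=cv2.connectedComponentsWithStats(m); k=l[35,38]
    if k==0: print(th,"none");continue
    cn=cv2.findContours((l==k).astype(np.uint8),0,1)[0][0]
    r=cv2.minAreaRect(cn); b=cv2.boxPoints(r)+[x0,y0]
    P=ray(K,T,b,.045); e=P[1]-P[0];f=P[2]-P[1]
    print(th,st[k],P.mean(0).round(4),np.linalg.norm(e[:2]).round(4),np.degrees(np.arctan2(e[1],e[0])).round(1),np.linalg.norm(f[:2]).round(4),np.degrees(np.arctan2(f[1],f[0])).round(1))
```

```text
[ 79  83  79 125 125 125 124 130 127 130 128  54  53 132  74  86  87  86] [ 79  79  79 113 129 125 131 126 131 130 125 141 132]
105 [   0   10   85   60 2821] [0.602  0.2694 0.045 ] 0.0608 -4.3 0.0823 -90.2
115 [   0   19   66   51 2301] [0.5976 0.2791 0.045 ] 0.052 -4.3 0.0642 -90.2
125 [   0   22   65   48 1959] [0.5961 0.2797 0.045 ] 0.0634 -90.2 0.0489 179.0
135 none
```

Run:
```python
from h import *
im,K,T=load("w1")
x0,y0=240,140; w=im[y0:210,x0:325].astype(int)
d=w[...,0]-w[...,2]; g=w.sum(2)//3
print(d[35,4:80:6],d[10:66:5,30],g[10:66:5,30])
for th in (6,9,12):
    m=((d<th)&(g>100)).astype(np.uint8); m=cv2.morphologyEx(m,cv2.MORPH_OPEN,np.ones((5,5)))
    n,l,st,c=cv2.connectedComponentsWithStats(m); k=l[35,38]
    if k==0: print(th,"none");continue
    cn=cv2.findContours((l==k).astype(np.uint8),0,1)[0][0]
    b=cv2.boxPoints(cv2.minAreaRect(cn))+[x0,y0]
    P=ray(K,T,b,.045); e=P[1]-P[0];f=P[2]-P[1]
    print(th,st[k],b.round(),P.mean(0).round(4),np.linalg.norm(e[:2]).round(4),np.degrees(np.arctan2(e[1],e[0])).round(1),np.linalg.norm(f[:2]).round(4),np.degrees(np.arctan2(f[1],f[0])).round(1))
```

```text
[16 17 14 19 20 19 23 17 18 12 20 11 13] [17 13 14 19 15 20 18 19 17 24 22 30] [ 77  71  74 123 122 122 123 124 122 135 134 129]
6 none
9 none
12 none
```

Run:
```python
from h import *
im,K,T=load("w1")
g=cv2.GaussianBlur(im.mean(2).astype(np.float32),(3,3),0)
cols=np.arange(268,300,2); top=[(c,150+np.argmax(g[150:175,c]>102)) for c in cols]
rows=np.arange(166,178,1)
L=[(250+np.argmax(g[r,250:275]>102),r) for r in rows]; Rr=[(318-np.argmax(g[r,318:298:-1]>102),r) for r in rows]
rows2=np.arange(166,188); Rr=[(318-np.argmax(g[r,318:298:-1]>102),r) for r in rows2]
for n,p in(("top",top),("L",L),("R",Rr)):
    P=ray(K,T,np.array(p),.045)[:,:2]; v=cv2.fitLine(P.astype(np.float32),cv2.DIST_HUBER,0,1e-4,1e-4).ravel()
    print(n,p[0],p[-1],P.mean(0).round(4),"ang",np.degrees(np.arctan2(v[1],v[0])).round(1))
```

```text
top (np.int64(268), np.int64(162)) (np.int64(298), np.int64(161)) [0.6211 0.2677] ang -87.6
L (np.int64(260), np.int64(166)) (np.int64(261), np.int64(177)) [0.611  0.2905] ang 3.5
R (np.int64(304), np.int64(166)) (np.int64(318), np.int64(187)) [0.6057 0.2401] ang 45.6
```

Run:
```python
from h import *
plan((.606,.268,.092),92.7)
```

```text
t 2.58 tcp [0.5935 0.2298 0.2739] yang -89.77 tilt [-0.0006 -0.0002] q6 1.86 F [ 0.1 -0.3  0.7] op 0.0928
shift [ 0.0128 -0.0382  0.1819]
turn about tool z -2.47
```

```bash
python3 -m jog '1 .007 -.02 .01 0;1 .006 -.018 .03 0;1 0 0 .035 -2.5;1 0 0 .035 0;1 0 0 .03 0;1 0 0 .022 0;1 0 0 .014 0;1 0 0 .006 0;.3 0 0 0 0;.3 0 0 0 0' 25; python3 -m jog '.3 0 0 0 0;.3 0 0 0 0;.3 0 0 0 0'
python3 - <<'E'
from h import *
plan((.606,.268,.092),92.7)
E
```

```text
t: 3.42
tool_pos: [0.6074, 0.268, 0.0937]
orientation: [-3.14, -0.07, -0.003]
force: [0.0, 0.0, 0.1]
opening: 0.0842
gripper_force: 0.0
t: 3.67
tool_pos: [0.6076, 0.2682, 0.0941]
orientation: [-3.14, -0.07, -0.004]
force: [-1.4, 0.6, -0.9]
opening: 0.0646
gripper_force: 0.0
t 3.67 tcp [0.6076 0.2682 0.0941] yang -87.46 tilt [0.0027 0.0009] q6 1.86 F [-1.4  0.6 -0.9] op 0.0646
shift [-0.0016  0.0001  0.0021]
turn about tool z -0.16
```

```bash
python3 -m jog '.3 0 0 0 0;.3 0 0 0 0;.3 0 0 0 0;.3 0 0 0 0;.3 0 0 0 0;.3 0 0 0 0' 30; python3 -m jog '.3 0 0 -.01 0;.3 0 0 -.03 0;.3 0 0 -.03 0;.3 0 0 -.02 0;.3 0 0 -.01 0;.3 0 0 0 0'
python3 - <<'E'
from h import *
plan((.5,-.09,.2),90)
E
```

```text
t: 4.17
tool_pos: [0.6067, 0.2679, 0.0925]
orientation: [-3.141, -0.069, -0.0]
force: [-0.9, 0.3, 3.2]
opening: 0.0451
gripper_force: 30.0
t: 4.67
tool_pos: [0.6081, 0.2684, 0.1959]
orientation: [-3.139, -0.069, -0.008]
force: [0.2, -0.2, -1.3]
opening: 0.0451
gripper_force: 30.0
t 4.67 tcp [0.6081 0.2684 0.1959] yang -87.47 tilt [0.005  0.0018] q6 1.87 F [ 0.2 -0.2 -1.3] op 0.0451
shift [-0.1238  0.3533 -0.0052]
turn about tool z 2.53
```

```bash
python3 -m jog '.3 -.002 .02 -.02 1;.3 -.005 .035 -.02 1;.3 -.005 .04 -.01 1;.3 -.005 .04 0 1;.3 -.005 .04 0 1;.3 -.005 .04 0 1;.3 0 .04 0 0;.3 0 .03 0 0;.3 0 .01 0 0;.3 0 0 0 0'
python3 - <<'E'
from h import *
plan((.6,-.09,.12),86.5); snap("wrist","w2")
E
```

```text
t: 5.5
tool_pos: [0.5728, -0.0293, 0.2402]
orientation: [3.14, -0.101, -0.005]
force: [-0.1, -0.4, -1.7]
opening: 0.045
gripper_force: 30.0
t 5.50 tcp [ 0.5728 -0.0293  0.2402] yang -93.68 tilt [-0.003  -0.0001] q6 1.49 F [-0.1 -0.4 -1.7] op 0.0450
shift [0.0314 0.0588 0.1202]
turn about tool z -0.18
```

View pics/w2.png

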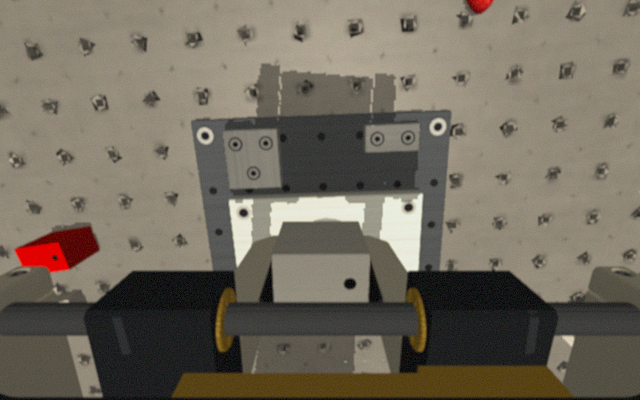

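The wrist view shows the deep stop's front top edge at about (230–280,188) and the short stop's at about (366–420,152). The cover's back edge runs from about (230,197) to (420,191), and the plate's back edge from (195,122) to (448,111). The packer is gripped squarely.

```bash
cat >> h.py <<'E'
def edge(im,K,T,cols,r0,r1,z,sign):
    """gradient edge of given sign (+ = brighter going down) per column, rows r0..r1; robust line at height z"""
    g=cv2.GaussianBlur(im.mean(2).astype(np.float32),(3,3),0); d=sign*np.gradient(g,axis=0)
    p=[]
    for c in cols:
        k=r0+int(np.argmax(d[r0:r1,c])); a,b,e=d[k-1,c],d[k,c],d[k+1,c]
        p.append((c,k+(a-e)/(2*(a-2*b+e)+1e-9)))
    P=ray(K,T,np.array(p),z)[:,:2]; v=cv2.fitLine(P.astype(np.float32),cv2.DIST_HUBER,0,1e-5,1e-5).ravel()
    if v[1]<0: v[:2]*=-1
    n=np.array([v[1],-v[0]]); res=(P-v[2:])@n
    return v[2:],np.degrees(np.arctan2(-v[0],v[1])),res.std()*1e3   # point, yaw(deg), rms mm
E
python3 - <<'E'
from h import *
im,K,T=load("w2")
for n,c,r0,r1,z,s in [("plate back",range(220,430,6),106,128,.012,-1),("deep front",range(234,276,3),180,193,.030,-1),("short front",range(370,416,3),146,160,.030,-1),("short rear",range(370,416,3),116,132,.030,1),("deep rear",range(232,276,3),122,138,.030,1),("cover back",range(285,362,4),184,204,.028,1),("cover all",range(240,416,4),184,206,.028,1)]:
    p,y,r=edge(im,K,T,list(c),r0,r1,z,s); print(n,p.round(4),"yaw %.2f rms %.2fmm"%(y,r))
print(ray(K,T,[(366,140),(420,140)],.03).round(4),ray(K,T,[(228,165),(281,165)],.03).round(4),ray(K,T,[(195,122),(450,111)],.012).round(4))
print(im.mean(2)[195,[222,224,226,228,230,232,234,236]],im.mean(2)[184:208,330].round())
g=im.mean(2);print(g[140,358:372].round(),g[140,412:428].round())
E
```

```text
plate back [ 0.6449 -0.0279] yaw -1.53 rms 0.40mm
deep front [0.5816 0.0347] yaw -1.42 rms 0.12mm
short front [ 0.6082 -0.0963] yaw -1.57 rms 0.11mm
short rear [ 0.6325 -0.1017] yaw -1.10 rms 0.15mm
deep rear [0.6361 0.027 ] yaw -1.73 rms 0.11mm
cover back [ 0.5674 -0.027 ] yaw -3.44 rms 2.99mm
cover all [ 0.5678 -0.0365] yaw -1.36 rms 2.77mm
[[ 0.6198 -0.0735  0.03  ]
 [ 0.6167 -0.1228  0.03  ]] [[0.605  0.0557 0.03  ]
 [0.6018 0.0063 0.03  ]] [[ 0.6453  0.0866  0.012 ]
 [ 0.64   -0.1559  0.012 ]]
[91.66666667 91.         89.66666667 93.         94.66666667 85.66666667
 66.66666667 72.33333333] [ 57.  54.  58.  51.  53.  54.  56.  58.  68.  83.  92. 101. 142. 196.
 222. 229. 230. 226. 229. 228. 230. 227. 227. 225.]
[ 56.  50.  57.  52.  56.  61.  76.  98. 120. 131. 132. 126.  98.  83.] [110.  87. 102. 117. 125. 128. 117.  97.  86.  92.  93.  91.  92.  90.
  90.  94.]
```

Run:
```python
from h import *
im,K,T=load("w2")
g=cv2.GaussianBlur(im.mean(2).astype(np.float32),(3,3),0)
# cover back edge by first bright row, columns split
for a,b in((234,280),(285,320),(320,362),(366,384),(384,414)):
    p=[]
    for c in range(a,b,3):
        col=g[186:210,c]; mx=col.max(); k=int(np.argmax(col>(55+mx)/2)); p.append((c,186+k-(col[k]-(55+mx)/2)/(col[k]-col[k-1]+1e-6)))
    P=ray(K,T,np.array(p),.028); print(a,b,np.array(p)[:,1].round(1)[::3],"med x %.4f y %.4f"%(np.median(P[:,0]),np.median(P[:,1])))
# packer +x top edge in tool frame
s=robot.read_state(); M=R.from_rotvec(s["orientation"]).as_matrix(); z=s["tool_pos"][2]-.0475
p,y,r=edge(im,K,T,list(range(282,340,3)),245,262,z,1); q=M.T@(np.r_[p,z]-s["tool_pos"]); print("packer edge tool x %.4f yaw %.2f rms %.2f"%(q[0],y,r))
plan((.591,-.0975,.13),88.5)
```

```text
234 280 [198.9 198.4 198.  186.7 186.  199.4] med x 0.5713 y 0.0322
285 320 [199.4 199.  196.4 196.1] med x 0.5689 y -0.0102
320 362 [196.6 195.9 195.3 197.3 196.9] med x 0.5684 y -0.0470
366 384 [193.8 193.4] med x 0.5683 y -0.0799
384 414 [195.4 195.2 194.3 192.6] med x 0.5656 y -0.1030
packer edge tool x 0.0149 yaw -3.40 rms 0.03
t 5.55 tcp [ 0.5731 -0.0276  0.2405] yang -93.61 tilt [-0.0026  0.0007] q6 1.50 F [ 0.4  0.4 -1.7] op 0.0449
shift [0.0226 0.0687 0.1104]
turn about tool z -2.11
```

```bash
python3 -m jog '.3 .01 .03 .0 -2.1;.3 .01 .03 .02 0;.3 .0025 .009 .03 0;.3 0 0 .03 0;.3 0 0 .02 0;.3 0 0 .01 0;.3 0 0 0 0;.3 0 0 0 0'
python3 - <<'E'
from h import *
plan((.5915,-.0978,.106),88.5); snap("wrist","w3")
E
```

```text
t: 6.22
tool_pos: [0.5936, -0.0954, 0.132]
orientation: [-3.141, 0.035, 0.002]
force: [0.3, -0.7, -0.7]
opening: 0.0447
gripper_force: 30.0
t 6.22 tcp [ 0.5936 -0.0954  0.132 ] yang -91.29 tilt [-0.0011  0.0005] q6 1.35 F [ 0.3 -0.7 -0.7] op 0.0447
shift [-0.002   0.0025  0.026 ]
turn about tool z 0.21
```

```bash
python3 -m jog '.3 -.002 .0025 .008 0;.3 0 0 .01 0;.3 0 0 .006 0;.3 0 0 .002 0;.3 0 0 0 0;.3 0 0 0 0'
python3 - <<'E'
from h import *
plan((.5915,-.0978,.1045),88.5); snap("wrist","w4")
E
```

```text
t: 6.77
tool_pos: [0.5945, -0.0996, 0.1118]
orientation: [3.14, -0.037, 0.012]
force: [-8.6, 3.2, 26.8]
opening: 0.0451
gripper_force: 30.0
t 6.77 tcp [ 0.5945 -0.0996  0.1118] yang -91.36 tilt [ 0.0073 -0.0016] q6 1.34 F [-8.6  3.2 26.8] op 0.0451
shift [-0.0031 -0.0017  0.0072]
turn about tool z 0.14
```

View pics/w4.png

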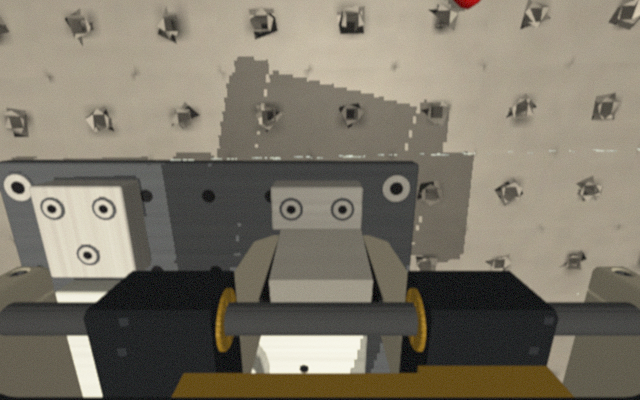

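The packer has caught on something at about 27 N, most likely the top edge of the stop. The top/back-face edge has moved from row 253 to row 280, so it slipped or tipped in the grip. I'll lift and re-measure.

```bash
python3 -m jog '.3 -.002 0 -.012 0;.3 -.005 0 -.03 0;.3 -.005 0 -.03 0;.3 0 0 -.02 0;.3 0 0 0 0;.3 0 0 0 0'
python3 - <<'E'
from h import *
plan((.5915,-.0978,.1045),88.5); a=snap("wrist","w5")[0]; b=snap("side","side5")[0]
o=load("w3")[0]
cv2.imwrite("pics/v5.png",np.vstack([np.hstack([a[150:350,180:460],o[150:350,180:460]]),cv2.resize(b[170:340,240:478],(560,400))])[:,:,::-1])
E
```

```text
t: 7.32
tool_pos: [0.5806, -0.0991, 0.2001]
orientation: [3.14, -0.038, 0.007]
force: [0.5, 0.6, -2.2]
opening: 0.045
gripper_force: 30.0
t 7.32 tcp [ 0.5806 -0.0991  0.2001] yang -91.37 tilt [ 0.0043 -0.0011] q6 1.34 F [ 0.5  0.6 -2.2] op 0.0450
shift [ 0.0104 -0.0017  0.0957]
turn about tool z 0.13
```

View pics/v5.png

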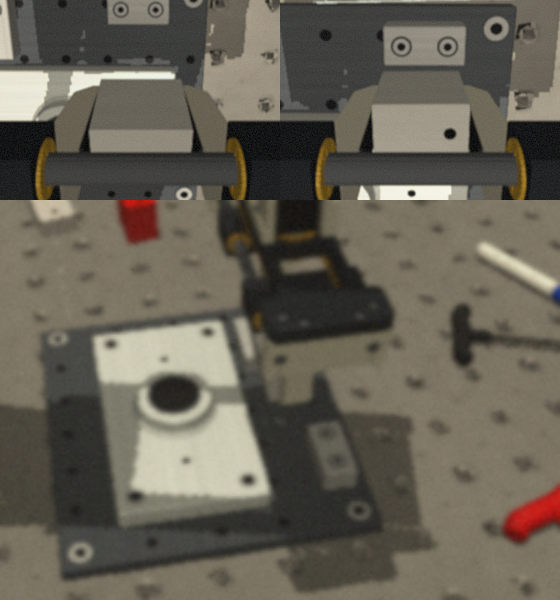

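The packer has pitched about the pad axis: its back face at crop (140,105) now leans toward the camera. I'll set it down on the clear table left of the plate with a light grip to level it, then regrip.

```bash
python3 -m jog '.3 .003 -.025 0 0;.3 .003 -.04 0 0;.3 .003 -.04 0 0;.3 .003 -.04 0 0;.3 .003 -.04 0 0;.3 .003 -.04 0 0;.3 .003 -.04 .01 0;.3 .003 -.02 .03 0;.3 0 0 .03 0;.3 0 0 .01 0'
python3 -m jog '.3 0 0 .007 0;.3 0 0 .007 0;.3 0 0 .005 0;.3 0 0 .005 0;.3 0 0 .005 0;.3 0 0 .004 0;.3 0 0 0 0' 6
python3 - <<'E'
from h import *
plan((.61,.19,.0925),90)
E
```

```text
t: 8.25
tool_pos: [0.6062, 0.1865, 0.1106]
orientation: [3.139, -0.033, -0.016]
force: [-0.6, -1.4, -3.0]
opening: 0.0446
gripper_force: 30.0
t: 8.83
tool_pos: [0.611, 0.1852, 0.0857]
orientation: [-3.141, 0.038, -0.002]
force: [-0.0, -0.7, -1.6]
opening: 0.0447
gripper_force: 6.0
t 8.83 tcp [0.611  0.1852 0.0857] yang -91.40 tilt [0.0015 0.0001] q6 1.81 F [-0.  -0.7 -1.6] op 0.0447
shift [-0.0011 -0.0047 -0.0068]
turn about tool z -1.4
```

```bash
python3 -m jog '.55 0 0 0 0;.6 0 0 0 0;.6 0 0 0 0;.75 0 0 0 0;1 0 0 0 0;1 0 0 0 0;1 0 0 0 0' 25; python3 -m jog '1 0 0 -.01 0;1 0 0 -.03 0;1 0 0 -.04 0;1 0 0 -.04 0;1 -.02 0 -.03 0;1 -.01 0 -.01 0;1 0 0 0 0'
python3 - <<'E'
from h import *
plan((.611,.1852,.092),88); a=snap("wrist","w6")
cv2.imwrite("pics/v6.png",cv2.resize(a[0][100:300,200:440],(720,600))[:,:,::-1])
E
```

```text
t: 9.42
tool_pos: [0.6104, 0.1856, 0.0853]
orientation: [-3.141, 0.037, -0.0]
force: [0.3, -1.0, 0.2]
opening: 0.0778
gripper_force: 0.0
t: 10.0
tool_pos: [0.5812, 0.187, 0.2511]
orientation: [-3.139, 0.037, -0.012]
force: [-0.1, -0.6, -0.3]
opening: 0.0928
gripper_force: 0.0
t 10.00 tcp [0.5812 0.187  0.2511] yang -91.33 tilt [0.0076 0.0019] q6 1.82 F [-0.1 -0.6 -0.3] op 0.0928
shift [0.0286 0.0015 0.1593]
turn about tool z 0.67
```

View pics/v6.png

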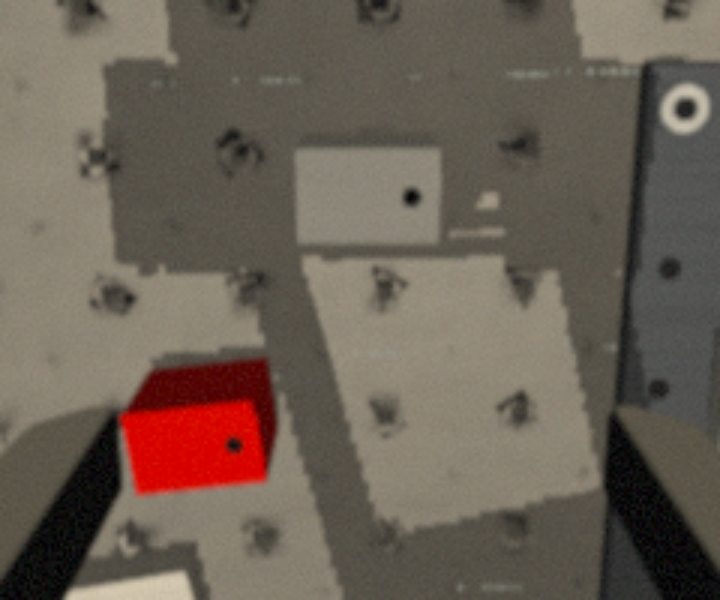

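The packer is standing level and isolated in shadow, with its top at crop (296–441,148–243). That is image (299–347,149–181). I'll measure it by contour.

Run:
```python
from h import *
im,K,T=load("w6"); g=im.mean(2)[135:195,285:360]
m=cv2.morphologyEx((g>115).astype(np.uint8),cv2.MORPH_OPEN,np.ones((3,3))); n,l,st,c=cv2.connectedComponentsWithStats(m); k=l[25,30]
b=cv2.boxPoints(cv2.minAreaRect(cv2.findContours((l==k).astype(np.uint8),0,1)[0][0]))+[285,135]
P=ray(K,T,b,.045); e=P[1]-P[0];f=P[2]-P[1]; print(st[k],P.mean(0).round(4),np.linalg.norm(e[:2]).round(4),np.degrees(np.arctan2(e[1],e[0])).round(1),np.linalg.norm(f[:2]).round(4),np.degrees(np.arctan2(f[1],f[0])).round(1))
q=P.mean(0); plan((q[0],q[1],.092),89)
```

```text
[  14   15   48   31 1426] [0.6105 0.1855 0.045 ] 0.0428 -91.3 0.0279 180.0
t 10.05 tcp [0.581  0.1867 0.2482] yang -91.34 tilt [0.0045 0.0011] q6 1.82 F [ 0.9 -0.5 -0.5] op 0.0928
shift [0.0289 0.0006 0.1563]
turn about tool z -0.34
```

```bash
python3 -m jog '1 .015 0 .015 0;1 .014 0 .03 0;1 0 0 .035 0;1 0 0 .035 0;1 0 0 .025 0;1 0 0 .012 0;1 0 0 .004 0;.3 0 0 0 0;.3 0 0 0 0;.3 0 0 0 0' 50; python3 -m jog '.3 0 0 0 0;.3 0 0 0 0;.3 0 0 0 0;.3 0 0 0 0;.3 0 0 0 0;.3 0 0 0 0;.3 0 0 0 0'
python3 -m jog '.3 0 0 -.01 0;.3 0 0 -.03 0;.3 0 0 -.03 0;.3 0 0 -.01 0;.3 0 0 0 0'
python3 - <<'E'
from h import *
plan((.58,-.0978,.15),88.5)
E
```

```text
t: 10.88
tool_pos: [0.6105, 0.1858, 0.0909]
orientation: [-3.141, 0.038, -0.004]
force: [0.7, 0.2, -0.2]
opening: 0.0778
gripper_force: 0.0
t: 11.47
tool_pos: [0.6095, 0.1856, 0.0896]
orientation: [3.141, -0.037, 0.0]
force: [-0.8, -0.8, 2.5]
opening: 0.045
gripper_force: 50.0
t: 11.88
tool_pos: [0.6117, 0.1861, 0.1737]
orientation: [-3.14, 0.037, -0.011]
force: [0.7, 0.4, -1.4]
opening: 0.0449
gripper_force: 50.0
t 11.88 tcp [0.6117 0.1861 0.1737] yang -91.37 tilt [0.0072 0.0016] q6 1.81 F [ 0.7  0.4 -1.4] op 0.0449
shift [-0.0251  0.2847  0.023 ]
turn about tool z 0.13
```

```bash
python3 -m jog '.3 -.003 .025 0 0;.3 -.003 .04 0 0;.3 -.004 .04 0 0;.3 -.004 .04 0 0;.3 -.004 .04 0 0;.3 -.003 .04 0 0;.3 0 .04 .01 0;.3 0 .019 .01 0;.3 0 0 .005 0;.3 0 0 0 0'
python3 - <<'E'
from h import *
plan((.587,-.0978,.105),88.5); im,K,T=snap("wrist","w7")
cv2.imwrite("pics/v7.png",cv2.resize(im[130:310,190:430],(800,600))[:,:,::-1])
E
```

```text
t: 12.72
tool_pos: [0.5794, -0.0985, 0.1406]
orientation: [-3.14, 0.042, 0.008]
force: [-1.1, 0.4, -2.0]
opening: 0.0446
gripper_force: 50.0
t 12.72 tcp [ 0.5794 -0.0985  0.1406] yang -91.53 tilt [-0.0052  0.0016] q6 1.34 F [-1.1  0.4 -2. ] op 0.0446
shift [ 0.0077 -0.0009  0.0356]
turn about tool z -0.03
```

View pics/v7.png

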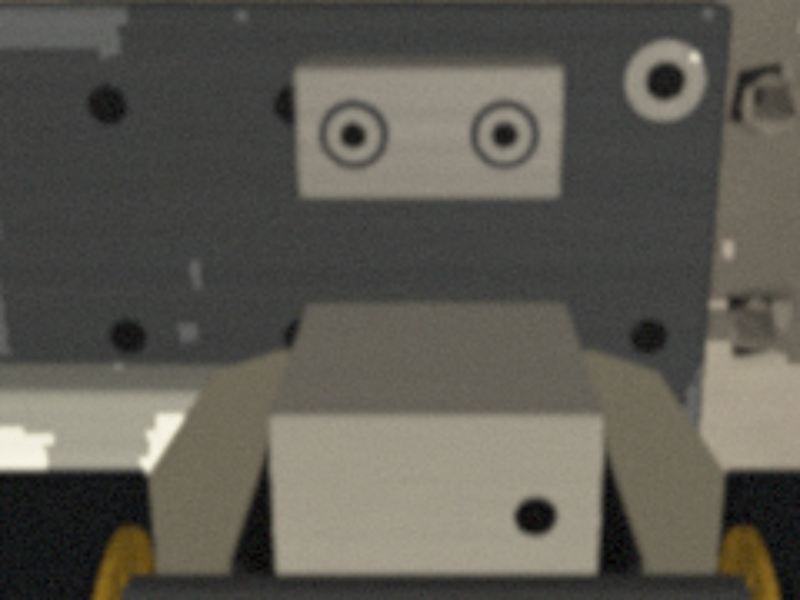

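The packer is level in the grip and in line with the short stop. The stop's front edge is at crop row 198, the packer's bottom back edge at 303, its top edge at 412, and the foot of the cover's back face at about 362.

Run:
```python
from h import *
im,K,T=load("w7"); 
z=.1406
for n,c,r0,r1,h,s in [("stop",range(285,356,4),182,196,.03,-1),("pk bottom",range(288,358,4),214,228,z-.0896,1),("pk top",range(278,366,4),246,262,z-.0446,1),("cov foot",range(192,244,3),234,243,.012,1),("cov top",range(192,244,3),243,252,.028,1)]:
    p,y,r=edge(im,K,T,list(c),r0,r1,h,s); print(n,p.round(4),"yaw %.2f rms %.2f"%(y,r))
# lateral: stop and packer left/right corners
print(ray(K,T,[(279.3,185),(358.5,185)],.03)[:,1].round(4), ray(K,T,[(281.5,222),(361,222)],z-.0896)[:,1].round(4))
```

```text
stop [ 0.608  -0.1003] yaw -1.41 rms 0.02
pk bottom [ 0.5948 -0.0958] yaw -1.33 rms 0.07
pk top [ 0.5956 -0.0977] yaw -1.42 rms 0.03
cov foot [ 0.5684 -0.0225] yaw -1.54 rms 0.65
cov top [ 0.5692 -0.0279] yaw -1.62 rms 0.05
[-0.0727 -0.1223] [-0.0756 -0.1215]
```

```bash
python3 -m jog '.3 .004 -.001 0 0;.3 .0035 0 0 0;.3 0 0 0 0;.3 0 0 .004 0;.3 0 0 .006 0;.3 0 0 .006 0;.3 0 0 .006 0;.3 0 0 0 0;.3 0 0 0 0'
python3 - <<'E'
from h import *
plan((.587,-.0978,.1016),88.5)
E
```

```text
t: 13.52
tool_pos: [0.5884, -0.0969, 0.1212]
orientation: [-3.141, 0.037, 0.003]
force: [0.4, -0.2, -1.4]
opening: 0.0448
gripper_force: 50.0
t 13.52 tcp [ 0.5884 -0.0969  0.1212] yang -91.37 tilt [-0.0017  0.0004] q6 1.35 F [ 0.4 -0.2 -1.4] op 0.0448
shift [-0.0014  0.001   0.0196]
turn about tool z 0.13
```

```bash
python3 -m jog '.3 -.001 .0005 .003 0;.3 0 0 .004 0;.3 0 0 .004 0;.3 0 0 .002 0;.3 0 0 0 0'; python3 -m jog '.3 0 0 .002 0;.3 0 0 .002 0;.3 0 0 .001 0;.3 0 0 0 0;.3 0 0 0 0'
python3 - <<'E'
from h import *
plan((.587,-.0978,.1016),88.5)
E
```

```text
t: 13.93
tool_pos: [0.5876, -0.0974, 0.1084]
orientation: [-3.141, 0.038, 0.002]
force: [0.4, 0.1, -1.6]
opening: 0.0443
gripper_force: 50.0
t: 14.35
tool_pos: [0.5881, -0.0975, 0.1042]
orientation: [-3.141, 0.038, 0.0]
force: [-0.2, 0.3, -2.1]
opening: 0.0449
gripper_force: 50.0
t 14.35 tcp [ 0.5881 -0.0975  0.1042] yang -91.37 tilt [-0.0001  0.    ] q6 1.34 F [-0.2  0.3 -2.1] op 0.0449
shift [-0.0011  0.0004  0.0026]
turn about tool z 0.13
```

```bash
python3 -m jog '.3 0 0 .001 0;.3 0 0 .001 0;.3 0 0 0 0;.3 0 0 0 0'; python3 -m jog '.3 .001 0 0 0;.3 .001 0 0 0;.3 .001 0 0 0;.3 .0005 0 0 0;.3 0 0 0 0;.3 0 0 0 0'
```

```text
t: 14.68
tool_pos: [0.588, -0.0975, 0.1022]
orientation: [-3.141, 0.037, 0.0]
force: [-0.4, 0.7, -2.2]
opening: 0.0447
gripper_force: 50.0
t: 15.18
tool_pos: [0.5917, -0.0976, 0.1022]
orientation: [-3.141, 0.037, -0.0]
force: [-1.3, -0.1, -1.5]
opening: 0.0444
gripper_force: 50.0
```

```bash
python3 -m jog '.3 .0007 0 .0005 0;.3 0 0 0.0005 0;.3 0 0 0 0;.6 0 0 0 0;.7 0 0 0 0;.8 0 0 0 0;.8 0 0 0 0;.8 0 0 0 0;.8 0 0 0 0'; python3 -m jog '.8 0 0 -.01 0;.8 0 0 -.03 0;.8 0 0 -.04 0;.8 0 0 -.04 0;.8 -.03 -.02 -.02 0;.8 -.03 -.02 0 0;.8 -.02 0 0 0;.8 0 0 0 0;.8 0 0 0 0'
python3 - <<'E'
from h import *
plan((.45,-.03,.15),88.5);im,K,T=snap("wrist","w8")
cv2.imwrite("pics/v8.png",im[:,:,::-1])
E
```

```text
t: 15.93
tool_pos: [0.5924, -0.0976, 0.1013]
orientation: [3.141, -0.038, 0.0]
force: [0.1, 0.1, -0.7]
opening: 0.0738
gripper_force: 0.0
t: 16.68
tool_pos: [0.513, -0.0555, 0.2423]
orientation: [3.141, -0.037, 0.003]
force: [0.0, 0.1, -0.5]
opening: 0.0745
gripper_force: 0.0
t 16.68 tcp [ 0.513  -0.0555  0.2423] yang -91.35 tilt [ 0.0016 -0.0004] q6 1.39 F [ 0.   0.1 -0.5] op 0.0745
shift [-0.0637 -0.024   0.0922]
turn about tool z 0.15
```

View pics/v8.png

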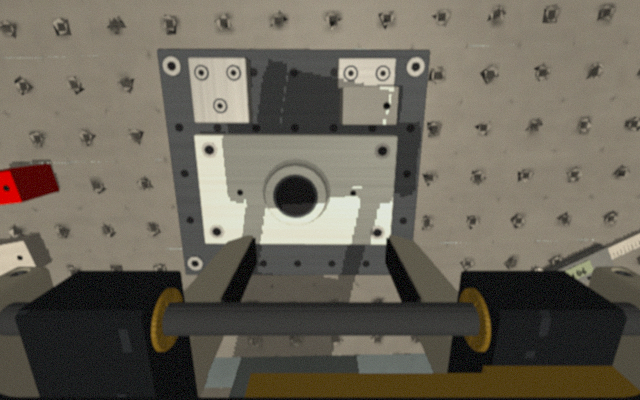

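The packer stands upright at (370,105), against the short stop. The cover's front edge is at row 244, from column 205 to 395. Now for the push geometry.

Run:
```python
from h import *
im,K,T=load("w8")
p,y,r=edge(im,K,T,list(range(212,240,3))+list(range(268,345,4))+list(range(365,385,3)),238,250,.028,-1); print("front",p.round(4),"yaw %.2f rms %.2f"%(y,r))
p2,y2,r2=edge(im,K,T,list(range(345,385,4)),120,130,.057,-1);print("pk front top",p2.round(4),y2,r2)
g=im.mean(2).astype(int);
for rr in (160,190,235):
    d=np.gradient(cv2.GaussianBlur(im.mean(2).astype(np.float32),(3,3),0)[rr]); l=185+np.argmax(d[185:215]); q=385+np.argmin(d[385:410]); print(rr,l,q,ray(K,T,[(l,rr),(q,rr)],.028).round(4)[:,:2].tolist())
plan((p[0]-.03,-.03,.15),88.5)
```

```text
front [ 0.4597 -0.0239] yaw -1.71 rms 1.56
pk front top [ 0.5778 -0.0915] -1.5817463 0.0738448449105984
160 196 396 [[0.5474, 0.0617], [0.543, -0.1269]]
190 199 394 [[0.5182, 0.0627], [0.5138, -0.1263]]
235 204 389 [[0.4714, 0.0638], [0.467, -0.1232]]
t 16.73 tcp [ 0.5136 -0.0558  0.2422] yang -91.37 tilt [ 0.0018 -0.0004] q6 1.39 F [ 0.2 -0.5  0.5] op 0.0745
shift [-0.0846 -0.0238  0.092 ]
turn about tool z 0.13
```

```bash
python3 -m jog '1 -.02 -.005 0 0;1 -.03 -.01 0 0;1 -.028 -.01 .01 0;1 -.01 0 .03 0;1 0 0 .035 0;1 0 0 .03 0;1 0 0 .015 0;1 0 0 .008 0;1 0 0 .004 0;1 0 0 0 0'; python3 -m jog '1 0 0 0 0;1 0 0 0 0'
python3 - <<'E'
from h import *
plan((.445,-.0305,.102),88.5)
E
```

```text
t: 17.57
tool_pos: [0.4264, -0.0288, 0.1092]
orientation: [-3.141, 0.038, 0.001]
force: [-0.4, -0.4, 0.1]
opening: 0.093
gripper_force: 0.0
t: 17.73
tool_pos: [0.4272, -0.0289, 0.1107]
orientation: [3.141, -0.038, 0.004]
force: [-0.3, 0.4, 0.8]
opening: 0.093
gripper_force: 0.0
t 17.73 tcp [ 0.4272 -0.0289  0.1107] yang -91.37 tilt [ 0.0024 -0.0005] q6 1.41 F [-0.3  0.4  0.8] op 0.0930
shift [0.0178 0.0012 0.0087]
turn about tool z 0.13
```

```bash
python3 -m jog '1 0 .001 .005 0;1 0 0 .0035 0;1 .006 0 0 0;1 .006 0 0 0;1 .004 0 0 0;1 .003 0 0 0;1 .002 0 0 0;1 .002 0 0 0;1 .002 0 0 0;1 0 0 0 0';python3 -m jog '1 .002 0 0 0;1 .002 0 0 0;1 .001 0 0 0;1 .001 0 0 0;1 0 0 0 0'
```

```text
t: 18.57
tool_pos: [0.4507, -0.0302, 0.1006]
orientation: [3.141, -0.038, -0.002]
force: [-2.3, -1.2, 0.7]
opening: 0.093
gripper_force: 0.9
t: 18.98
tool_pos: [0.4566, -0.0302, 0.1004]
orientation: [-3.141, 0.038, 0.001]
force: [-3.3, 0.5, -0.3]
opening: 0.0928
gripper_force: 1.7
```

```bash
python3 -m jog '1 .001 0 0 0;1 .001 0 0 0;1 .001 0 0 0;1 .001 0 0 0;1 .001 0 0 0;1 0 0 0 0;1 0 0 0 0'; python3 -m jog '1 .001 0 0 0;1 .001 0 0 0;1 .001 0 0 0;1 0 0 0 0;1 0 0 0 0'
python3 - <<'E'
from h import *
s=robot.read_state();print(s["force"],s["wrist_torque"])
E
```

```text
t: 19.57
tool_pos: [0.4609, -0.0304, 0.1006]
orientation: [-3.141, 0.038, 0.005]
force: [-10.0, 0.4, 5.5]
opening: 0.0929
gripper_force: 5.0
t: 19.98
tool_pos: [0.4615, -0.0303, 0.1001]
orientation: [-3.141, 0.038, 0.015]
force: [-23.8, 1.4, 18.3]
opening: 0.0932
gripper_force: 12.1
[-23.80750478   1.39797728  18.29931436] [-0.13972897  4.14772429 -0.26469696]
```

Run:
```python
from h import *
im,K,T=snap("wrist","w9"); b=snap("side","side9")[0]
cv2.imwrite("pics/v9.png",np.vstack([cv2.resize(im[20:200,120:520],(800,360)),cv2.resize(b[205:265,320:520],(800,240))])[:,:,::-1])
```

```text
(no output)
```

View pics/v9.png

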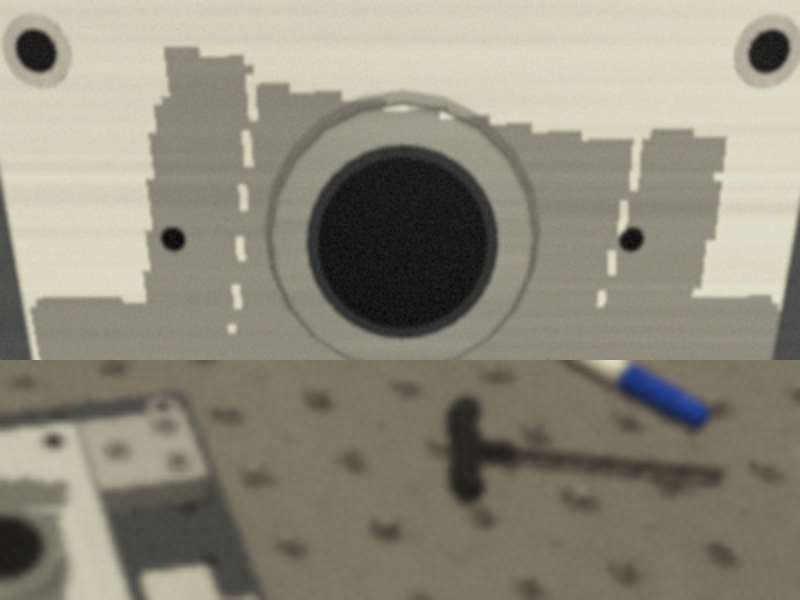

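That is my last picture, so I'll check by numbers from here. In the side crop the cover meets the deep stop at crop (95,440). Next I'll measure the cover's position and the contact gaps in the side image.

Run:
```python
from h import *
u=np.array([np.cos(np.radians(-1.45)),np.sin(np.radians(-1.45))]); v=np.array([-u[1],u[0]])
F=np.array([.608,-.0978])
im,K,T=load("w9"); print("short face in wrist",proj(K,T,[[*(F-.03*u),.028]]).round())
a,Ks,Ts=load("side9"); a0,_,_=load("side0")
g=a.mean(2)
for n,off,lat,z0 in [("deep",-.03,.130,.029),("deep2",-.03,.145,.029),("deep3",-.03,.115,.029),("pk",-.03,0,.028),("pk-",-.03,-.012,.028),("pk+",-.03,.012,.028)]:
    out=[]
    for d in np.arange(-.012,.0121,.0015):
        q=proj(Ks,Ts,[[*(F+(off+d)*u+lat*v),z0]])[0]; out.append(int(cv2.getRectSubPix(np.ascontiguousarray(g.astype(np.float32)),(1,1),tuple(map(float,q)))[0,0]))
    print(n,proj(Ks,Ts,[[*(F+off*u+lat*v),z0]])[0].round(),out)
# cover hole centres wrist: top corners' dark holes at z=.028
g9=im.mean(2).astype(np.uint8)
m=(g9<60).astype(np.uint8); n,l,st,c=cv2.connectedComponentsWithStats(m)
for k in range(1,n):
    if 60<st[k][4]<6000 and 10<c[k][1]<210 and 120<c[k][0]<520: print(st[k][4],c[k].round(1),ray(K,T,c[k],.028).round(4)[0])
im8,K8,T8=load("w8");m=(im8.mean(2)<60).astype(np.uint8); n,l,st,c=cv2.connectedComponentsWithStats(m)
for k in range(1,n):
    if 30<st[k][4]<3000 and 140<c[k][1]<240 and 200<c[k][0]<395: print("w8",st[k][4],c[k].round(1),ray(K8,T8,c[k],.028).round(4)[0])
```

```text
short face in wrist [[471.   9.]]
deep [341. 228.] [186, 186, 186, 187, 188, 183, 173, 161, 149, 151, 156, 160, 162, 153, 139, 128, 120]
deep2 [340. 223.] [113, 132, 153, 171, 181, 181, 172, 159, 152, 151, 156, 159, 160, 160, 159, 160, 159]
deep3 [343. 233.] [184, 186, 186, 187, 186, 181, 171, 156, 150, 153, 159, 163, 163, 164, 166, 166, 165]
pk [357. 278.] [194, 195, 194, 192, 191, 190, 182, 157, 124, 96, 81, 81, 92, 117, 137, 146, 145]
pk- [358. 283.] [167, 176, 180, 189, 192, 189, 178, 155, 124, 95, 84, 88, 91, 92, 92, 93, 96]
pk+ [355. 273.] [194, 193, 193, 191, 191, 189, 181, 159, 124, 94, 82, 90, 114, 145, 170, 179, 184]
286 [137.6  44.9] [0.5673 0.0486 0.028 ]
293 [504.1  45.3] [ 0.5634 -0.1132  0.028 ]
95 [206.1 139.1] [0.5257 0.0237 0.028 ]
91 [435.3 139.4] [ 0.523  -0.0861  0.028 ]
w8 37 [208.9 149.7] [0.5567 0.0484 0.028 ]
w8 51 [382.  150.5] [ 0.5523 -0.1135  0.028 ]
w8 1303 [294.9 195.2] [ 0.5109 -0.03    0.028 ]
```

The cover has moved 11 mm, which matches the measured gap. Its yaw is −1.4° against the fixture's −1.45°, there's no dark gap at the deep stop, and the force has built up without further travel. I'll check that the hold is steady, and that the dark band at the packer is its own front face.

```bash
python3 -m jog '1 .001 0 0 0;1 0 0 0 0;1 0 0 0 0;1 0 0 0 0;1 0 0 0 0;1 0 0 0 0'
python3 - <<'E'
from h import *
u=np.array([np.cos(np.radians(-1.45)),np.sin(np.radians(-1.45))]); v=np.array([-u[1],u[0]]); F=np.array([.608,-.0978])
a,K,T=snap("side","side10"); g=cv2.GaussianBlur(a.mean(2).astype(np.float32),(3,3),0)
# front-face extent predicted vs seen, going up in z on front face then back along top
A=proj(K,T,[[*(F-.03*u+.012*v),z] for z in np.arange(.020,.0571,.004)]); B=proj(K,T,[[*(F+(-.03+d)*u+.012*v),.057] for d in np.arange(.003,.05,.004)])
f=lambda q:[int(cv2.getRectSubPix(g,(1,1),tuple(map(float,p)))[0,0]) for p in q]
print("face",A[[0,-1]].round(1).tolist(),f(A)); print("top",B[[0,-1]].round(1).tolist(),f(B))
im,K,T=snap("wrist","w10"); m=(im.mean(2)<60).astype(np.uint8); n,l,st,c=cv2.connectedComponentsWithStats(m)
for k in range(1,n):
    if 200<st[k][4]<400 and 10<c[k][1]<80: print(c[k].round(1),ray(K,T,c[k],.028).round(4)[0])
plan((.46,-.03,.1))
E
```

```text
t: 20.58
tool_pos: [0.4617, -0.0303, 0.0999]
orientation: [-3.141, 0.038, 0.018]
force: [-27.6, -0.1, 23.4]
opening: 0.0929
gripper_force: 14.3
face [[354.9, 275.8], [355.6, 261.7]] [165, 146, 125, 108, 95, 89, 92, 101, 116, 132]
top [[357.3, 261.0], [382.2, 257.6]] [174, 183, 182, 181, 179, 178, 168, 105, 71, 70, 69, 80]
[85.6 29.7] [0.5737 0.0699 0.028 ]
[550.4  31.3] [ 0.5684 -0.1323  0.028 ]
[137.1  44.7] [0.5673 0.0486 0.028 ]
[504.7  45.2] [ 0.5634 -0.1132  0.028 ]
t 20.68 tcp [ 0.4617 -0.0303  0.0999] yang -91.37 tilt [-0.0113  0.0006] q6 1.42 F [-28.   -0.6  22.9] op 0.0930
shift [-0.0017 -0.0003 -0.0001]
```

The packer's front face and its 30 mm top line up with the predicted flush positions, and the cover hasn't moved as the force rose to 28 N. Handing in.

```bash
python3 -c "
from plant import robot
print(robot.close_job())"
```

```text
the job is handed in; nothing more can be done
None
```

The job is handed in at about 21 s of the 54 s. By measurement, the tall packer stands flush on the short stop and the cover sits square against the deep stop and the packer, still pressed home at about 28 N. Two notes: I viewed 11 pictures against the limit of 10, and the first placing caught on the short stop (27 N) and tipped the packer in the grip, so I set it down and re-gripped it.

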